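# Slide the bead case round the clutter and pack it snug in its carton

### The arm

A 6-joint arm with a two-finger parallel gripper is mounted at the origin on the work surface. World frame = base frame: x ahead of the robot, y to its left, z up, the work surface at z = 0. Lengths are in mm, angles in degrees, forces in N, time in s.
With the tool pointing down it reaches from about 350 to 850 mm from the base axis. Payload 8.1 kg.
Tool frame: the origin (TCP) lies midway between the tips of the shut fingers; the grasp point (between the pads) lies 19 mm behind it (hold_point_z is the distance from the TCP to the grasp point, in mm); z points along the fingers, y is the direction in which the jaws open and shut (so a half turn about z gives the same grasp; the last joint's range is limited). The gripper opens to 85 mm and grips with 20 to 120 N. Pads are 22 mm wide; open, the fingers measure 114 mm over their backs; the gripper's body (76 mm by 85 mm) begins 54 mm behind the grasp point. The pads swing forward as they close: fully open they stand 13 mm farther back than shut.
Start: joints at [-71.012, 7.471, 85.268, -0, 87.261, -4.893], TCP at [242.922, -548.629, 231.292] pointing down, gripper open.
Joint ranges: [-169.43, 169.43], [-51.17, 129.36], [1.28, 143.12], [-76.62, 256.62], [0, 156.53], [-152.29, 152.29]. Speed limits (degrees/s): [136.94, 136.94, 159.86, 180, 180, 180].

### API

Orientations are given as [roll, pitch, yaw] about the fixed x, y, z axes, in that order (R = Rz(yaw) Ry(pitch) Rx(roll)).
In Python, from bench import sense, snapshot, camera_params, hand_in, hold_point_z gives the robot as it stands.
- The arm moves only by the tool servo_tool, never from a script. Its argument "motion" is a list of rows, each a list of 7 numbers: the finger opening in mm, from 0 to 85.4, then the shift along the tool's x, y, z in mm, then the turn, a rotation vector about the tool's x, y, z in rad. A call has 1 to 10 rows; each row shifts and turns the pose as measured when the row begins, along the tool's axes as they then stand; what a row does not reach is not made up. A row lasts 1/10 s, in which the tool goes at most 50 mm and 8.59 degrees, less where a joint would pass 70% of its speed; a pose out of reach is approached as far as the arm can. A call with a gripper value outside its range is refused whole. The fingers move at their own pace and stop on an object; "force" is the grip in N (left out, the last holds). Time passes only in rows, so rows that do not move let the fingers close. It gives the time, the measured TCP pose, the force and the opening at its end, in the units of the state.
- sense(): the state, without advancing time (a new reading comes with each control period).
- snapshot(name): name is "side" or "top"; returns the picture (400x640x3 uint8, blue, green, red); there is no depth.
- camera_params(name): a dict with "fx", "fy", "cx", "cy" (pixels), "D" ([k1, k2, p1, p2, k3] as OpenCV has them; the pictures are not rectified), "R" (3x3) and "t" (3): a world point X has camera coordinates R X + t. Camera axes: x right, y down, z forward; pixel columns grow to the right and rows downward; lengths in mm; the calibration is good to about 2 mm. A picture is of the moment at which its call begins. camera_params takes no time and is no camera call.
- hand_in(): hands the job in, once; it reports no verdict.
The state is a dict: "time": time; "joint_pos": joint angles; "qd": joint speeds; "joint_efforts": joint torques, N m; "tool_pos": TCP position; "tcp_rot": TCP orientation; "ft_force": force on the tool from outside, world axes, zero at the start; "wrist_torque": the same for the moment, N m; "finger_gap": finger opening in mm.
Only numpy, scipy, OpenCV 4.12 (cv2) and the standard library are available. Lean on these libraries where they do the work, as an engineer would, in place of code of your own. Each camera call takes 0.05 s, during which the arm holds its last target. There are 200 camera calls.

### The job

Pack the bead case: slide it flat along the table, through the gap between the candle jar and the thread spool without the case or the robot touching either, and into the open end of the carton, then press it home until you feel it butt against the gift box already packed there, and hold it firmly against it for a moment. Push gently - never ram or crush anything - do not lift or tip the case, do not lean on the carton, and leave the other things on the table alone. Finish with your hand clear and the case lying straight and snug against the gift box.

Things in the scene. Friction and masses are not known exactly. Their poses are not given: they have to be found in the camera images.
- case: Bead case to pack: flat closed white box, clear lid, six cups of coloured beads; 112 mm long (its x) by 100 mm wide (its y) by 30 mm high, upright flat sides, hard plastic, 0.17 to 0.35 kg. Too wide to grip: it is pushed on its sides. It goes into the carton lengthwise, either end first. Origin: centre of its underside; z up.
- carton: Low open-topped kraft carton, fixed. Origin: middle of its open end (mouth), at table height; x points into it, z up. Inside 106 mm wide (y -53 to 53 mm); side walls 50 mm high, 3 mm thick; back wall at x = 186 mm; floor 2 mm thick. The front flap lies on the table as a ramp, as wide as the inside, rising from 0 at x = -45 mm to 2 mm at x = 0.
- flap_right (a point): Free lower corner of the carton's right side flap. The two side flaps, 48 mm high, stand splayed from the mouth's edges out to carton x = -34 mm, y = -78 and +78 mm, like a funnel.
- packed: Blue gift box with white ribbon packed in the back of the carton, square with it, held fast; 60 (x) by 100 (y) by 42 mm high. Origin: centre of its underside, axes as the carton's. The face the case must meet is at its x = -30 mm, 108 to 122 mm inside the carton's mouth (it varies). It is stiff: press on it with 4 to 10 N, held; 20 N crushes it. Sliding the case alone takes 1 to 5 N.
- jar: Candle in a glass jar, 68 mm diameter, 80 mm tall, fixed, not to be touched. Origin: centre of its underside.
- spool: Spool of blue thread with black rims standing on end, 68 mm diameter, 68 mm tall, fixed, not to be touched. Origin: centre of its underside. Jar and spool stand one beyond the other as seen from the robot, in either order, at least 160 mm apart edge to edge, with the gap between them.
- tweezers_green: Green plastic tweezers, about 130 mm long, 18 mm wide and 10 mm high, loose, to be left alone. Origin: middle of the underside.
- tweezers_pink: Pink plastic tweezers, same size, loose, to be left alone. Origin: middle of the underside.
- bead_jar: Small yellow jar with a white cap, 42 mm diameter, 55 mm tall, loose, to be left alone. Origin: centre of its underside.
- wire_reel: Small copper wire reel, 52 mm diameter, 18 mm high, loose, to be left alone. Origin: centre of its underside.

How it is judged:
By the outcome, as a careful person would: the job done as asked, in the order asked, and still so for the second after the job is handed in, with the robot touching nothing.
It also fails if it takes over 72 s, if anything falls off the work surface, if the arm or the gripper's body presses on something with over 40 N, if the wrist force passes 120 N, or if a joint passes its speed limit or range.

## Working session

There is one attempt and no reset: what is moved stays moved. The work goes in short steps, Python scripts to look and compute and a tool call to move; the robot and the scene stay as the last step left them, time stands still between calls to the robot, and variables do not carry over. Pictures are saved under pics/ and viewed, about 8 in all and at most 12, crops included, and the job is handed in when it is done.

Besides the shell and the picture viewer there is one more tool, called as name(argument=value, ...), one argument or row to a line, values as JSON. servo_tool: Moves the arm, as the interface text tells. Its arguments: {"type":"object","properties":{"motion":{"type":"array"},"force":{"type":"number"}},"required":["motion"]}

```bash
ls; mkdir -p pics
python3 - <<'E'
from bench import *
import cv2
for n in("top","side"):
    cv2.imwrite(f"pics/{n}0.png",snapshot(n)); p=camera_params(n); print(n,p)
print(sense(),hold_point_z)
E
```

```text
pics
top {'fx': 508.8614977918155, 'fy': 508.8614977918155, 'cx': 311.8983853787904, 'cy': 195.6237559520745, 'D': array([-0.05341166,  0.        ,  0.        ,  0.        ,  0.        ]), 'R': array([[ 0.00530989, -0.99991165,  0.01218574],
       [-0.99695389, -0.00624162, -0.07774307],
       [ 0.07781226, -0.01173581, -0.99689895]]), 't': array([  82.16737223,  559.33097293, 1284.92316483])}
side {'fx': 476.8251905894023, 'fy': 476.8251905894023, 'cx': 319.25014397149477, 'cy': 200.07562467718725, 'D': array([-0.04327114,  0.        ,  0.        ,  0.        ,  0.        ]), 'R': array([[-0.92750227, -0.37380392,  0.00318777],
       [-0.2233391 ,  0.54728229, -0.80659887],
       [ 0.29976521, -0.74883424, -0.5910906 ]]), 't': array([ 541.49617732,  118.1534981 , 1268.70979687])}
{'time': 0.1, 'joint_pos': array([-7.10131667e+01,  7.51098613e+00,  8.53238683e+01, -3.52320554e-04,
        8.72606887e+01, -4.89209462e+00]), 'qd': array([-0.14336448, -0.19809578, -0.14341484, -0.01080107, -0.08345185,
        0.06470496]), 'joint_efforts': array([ 7.98837282e-04, -5.70951104e+01, -5.01941299e+01, -1.64930671e-04,
        8.12931190e-03, -7.06593551e-05]), 'tool_pos': array([ 242.74929759, -548.16011243,  230.33924206]), 'tcp_rot': array([-1.79904775e+02, -7.79726162e-03,  2.38789386e+01]), 'ft_force': array([ 0.45978136, -0.07185092, -0.38448454]), 'wrist_torque': array([-0.00146816, -0.00756807, -0.00035349]), 'finger_gap': 85.51874595339996} 18.700000000000003
```

View pics/top0.png

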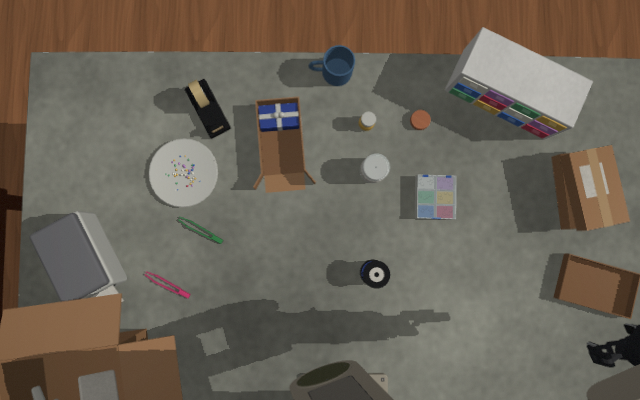

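View pics/side0.png

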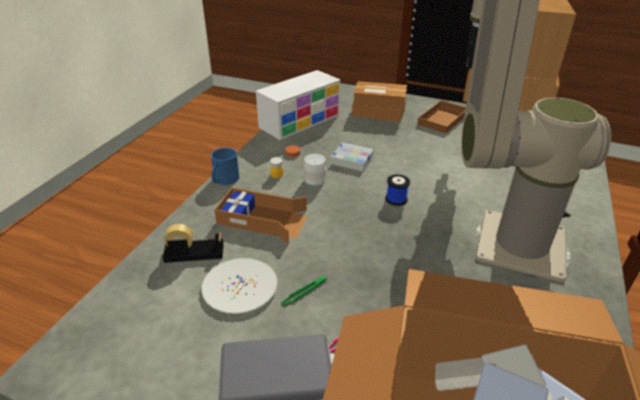

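```bash
cat > h.py <<'E'
from bench import *
import cv2, numpy as np
def w(px,z,n="top"):
    p=camera_params(n); K=np.array([[p["fx"],0,p["cx"]],[0,p["fy"],p["cy"]],[0,0,1]])
    u=cv2.undistortPoints(np.array(px,float).reshape(-1,1,2),K,p["D"]).reshape(-1,2)
    d=np.c_[u,np.ones(len(u))]@p["R"]; c=-p["R"].T@p["t"]
    return c+d*((z-c[2])/d[:,2])[:,None]
def px(X,n="top"):
    p=camera_params(n); K=np.array([[p["fx"],0,p["cx"]],[0,p["fy"],p["cy"]],[0,0,1]])
    return cv2.projectPoints(np.array(X,float).reshape(-1,1,3),cv2.Rodrigues(p["R"])[0],p["t"],K,p["D"])[0].reshape(-1,2)
def crop(name,x0,y0,x1,y1,s,im=None):
    im=snapshot("top") if im is None else im
    o=cv2.resize(im[y0:y1,x0:x1],None,fx=s,fy=s,interpolation=cv2.INTER_CUBIC)
    o=cv2.convertScaleAbs(o,alpha=1.5)
    for k in range(-(-x0//20)*20,x1,20): cv2.putText(o,str(k),(int((k-x0)*s),9),0,.33,(0,255,255)); cv2.line(o,(int((k-x0+.5)*s),10),(int((k-x0+.5)*s),16),(0,255,255))
    for k in range(-(-y0//20)*20,y1,20): cv2.putText(o,str(k),(0,int((k-y0)*s)),0,.33,(0,255,255)); cv2.line(o,(20,int((k-y0+.5)*s)),(28,int((k-y0+.5)*s)),(0,255,255))
    cv2.imwrite(f"pics/{name}.png",o)
E
python3 - <<'E'
from h import *
im=cv2.imread("pics/top0.png")
crop("c1",245,90,465,295,2.8,im)
crop("c2",245,90,330,200,5.4,im)
E
```

```text
(no output)
```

View pics/c1.png

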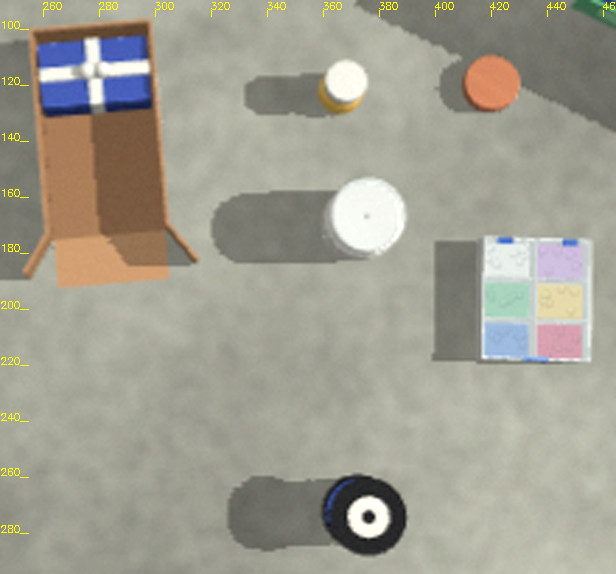

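View pics/c2.png

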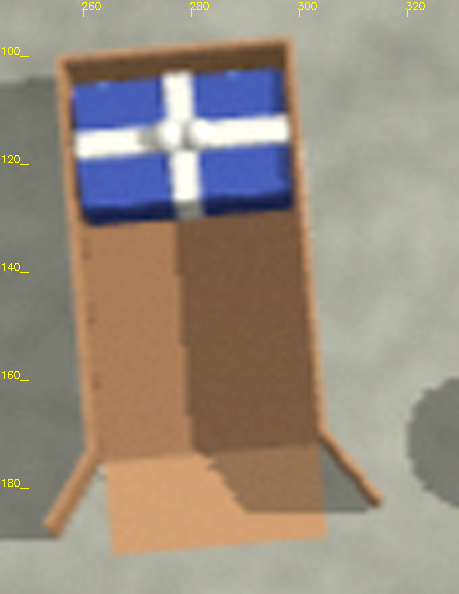

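Run:
```python
from h import *
np.set_printoptions(precision=1,suppress=True)
c1=lambda L:(np.array(L)+.5)/2.8+[245,90]-.5
c2=lambda L:(np.array(L)+.5)/5.4+[245,90]-.5
C=w(c1([[482,237],[591,239],[591,361],[481,359]]),30)[:,:2];print("case",C,C.mean(0),[np.linalg.norm(C[i]-C[i-1]) for i in range(4)])
d=C[0]+C[1]-C[2]-C[3];print("case yaw",np.degrees(np.arctan2(d[1],d[0])))
print("jar",w(c1([[367,216]]),80),"spool",w(c1([[369,517]]),68), w(c1([[329,216],[406,216]]),80)[:,1],w(c1([[327,517],[406,517]]),68)[:,1])
F=w(c2([[113,553],[325,535]]),0)[:,:2];G=w(c2([[105,463],[322,443]]),2)[:,:2];
print("flap near",F,np.linalg.norm(F[0]-F[1]),"mouth",G,np.linalg.norm(G[0]-G[1]),F.mean(0),G.mean(0))
B=w(c2([[57,58],[291,40]]),50)[:,:2];M=w(c2([[95,448],[322,430]]),50)[:,:2]
print("back",B,B.mean(0),"wall mouth",M,M.mean(0))
d=B.mean(0)-M.mean(0);print("yaw",np.degrees(np.arctan2(d[1],d[0])),np.linalg.norm(d))
d=M[0]-M[1];print("yaw from mouth",np.degrees(np.arctan2(-d[0],d[1])),np.linalg.norm(d))
P=w(c2([[82,208],[292,191]]),42)[:,:2];print("packed face",P,P.mean(0))
print("flaps tips",w(c2([[47,532],[380,500]]),48))
```

```text
case [[ 614.8 -183.9]
 [ 613.7 -285.1]
 [ 501.4 -283.2]
 [ 502.8 -181.8]] [ 558.2 -233.5] [np.float64(111.99902656032265), np.float64(101.15649255680616), np.float64(112.30383441306884), np.float64(101.40259087418556)]
case yaw -1.023961942475592
jar [[626.6 -71.1  80. ]] spool [[362.5 -73.5  68. ]] [ -37.6 -105.7] [ -36.6 -106.1]
flap near [[569.2 206.2]
 [578.6 103.8]] 102.77881629702556 mouth [[612.7 210.5]
 [623.1 105.6]] 105.39133521735069 [573.9 155. ] [617.9 158. ]
back [[799.5 231.8]
 [809.  121.3]] [804.2 176.6] wall mouth [[614.1 211.2]
 [623.2 105.4]] [618.7 158.3]
yaw 5.611235528142497 186.46265151097762
yaw from mouth 4.944436377194717 106.17333372800289
packed face [[729.3 219.6]
 [738.1 120.4]] [733.7 170. ]
flaps tips [[574.8 233.2  48. ]
 [590.8  78.2  48. ]]
```

servo_tool(
  motion=[
    [50,0,0,0,0,0,0.145],
    [50,0,0,0,0,0,0.145],
    [50,0,0,0,0,0,0.143],
    [50,38,-29,0,0,0,0],
    [50,38,-29,0,0,0,0],
    [50,38,-29,0,0,0,0],
    [50,38,-29,0,0,0,0],
    [50,38,-29,0,0,0,0],
    [50,38,-29,0,0,0,0],
    [50,38,-29,0,0,0,0],
  ],
  force=40,
)

```text
time: 1.1
tool_pos: [517.9, -350.4, 224.3]
tcp_rot: [-179.6, 0.4, -2.7]
ft_force: [0.8, -1.7, -0.4]
finger_gap: 49.9
```

servo_tool(
  motion=[
    [50,34,-29,10,0,0,-0.03],
    [50,34,-29,20,0,0,0],
    [50,34,-29,20,0,0,0],
    [50,26,-28,20,0,0,0],
    [50,0,0,30,0,0,0],
    [50,0,0,30,0,0,0],
    [50,0,0,0,0,0,0],
  ],
)

```text
time: 1.8
tool_pos: [655.8, -224.9, 87.4]
tcp_rot: [-179.4, 0.5, -0.4]
ft_force: [-0.5, 0.1, -1.0]
finger_gap: 49.9
```

servo_tool(
  motion=[
    [50,0,8,25,0,0,0.01],
    [50,0,0,25,0,0,0],
    [50,0,0,18,0,0,0],
    [50,0,0,8,0,0,0],
    [50,-6,0,0,0,0,0],
    [50,0,0,0,0,0,0],
  ],
)

```text
time: 2.4
tool_pos: [650.6, -234.4, 14.9]
tcp_rot: [-179.6, 0.3, -1.0]
ft_force: [-0.1, -0.4, 1.3]
finger_gap: 50.1
```

Run:
```python
from h import *
s=sense();print(s["tool_pos"],s["tcp_rot"],s["ft_force"])
crop("c3",380,140,480,240,6)
```

```text
[ 650.63306071 -234.44285834   14.91883069] [-179.5576065     0.28168558   -1.01304288] [-0.07310739 -0.42828462  1.27559213]
```

View pics/c3.png

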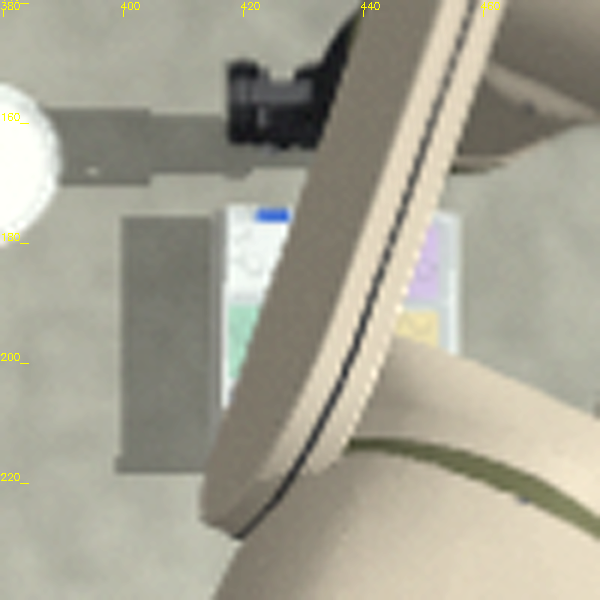

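servo_tool(
  motion=[
    [50,-6,0,3,0,0,0],
    [50,-6,0,2,0,0,0],
    [50,-4,0,0,0,0,0],
    [50,-4,0,0,0,0,0],
    [50,-4,0,0,0,0,0],
    [50,-4,0,0,0,0,0],
    [50,-5,0,0,0,0,0],
    [50,-5,0,0,0,0,0],
  ],
)

```text
time: 3.25
tool_pos: [613.2, -234.8, 14.7]
tcp_rot: [-179.7, -0.2, -1.0]
ft_force: [1.3, -0.3, -1.3]
finger_gap: 50.1
```

servo_tool(
  motion=[
    [50,-6,0,2,0,0,0],
    [50,-6,0,1,0,0,0],
    [50,-6,0,0,0,0,0],
    [50,-6,0,0,0,0,0],
    [50,-6,0,0,0,0,0],
    [50,-6,0,0,0,0,0],
    [50,-5,0,0,0,0,0],
    [50,-3,0,0,0,0,0],
    [50,0,0,0,0,0,0],
  ],
)

```text
time: 4.15
tool_pos: [566.6, -234.6, 13.0]
tcp_rot: [-179.8, -0.4, -1.0]
ft_force: [3.2, -0.2, 0.5]
finger_gap: 50.3
```

servo_tool(
  motion=[
    [50,10,0,0,0,0,0],
    [50,12,0,-5,0,0,0],
    [50,0,0,-35,0,0,0],
    [50,0,0,-35,0,0,0],
    [50,0,0,0,0,0,-0.144],
    [50,0,0,0,0,0,-0.144],
    [50,0,0,0,0,0,-0.144],
    [50,0,0,0,0,0,-0.144],
    [50,0,0,0,0,0,-0.144],
    [50,0,0,0,0,0,-0.144],
  ],
)

```text
time: 5.15
tool_pos: [589.3, -233.2, 85.7]
tcp_rot: [-179.4, -0.1, 50.2]
ft_force: [0.3, -0.5, 0.4]
finger_gap: 50.1
```

servo_tool(
  motion=[
    [50,0,0,0,0,0,-0.144],
    [50,0,0,0,0,0,-0.144],
    [50,0,0,0,0,0,-0.144],
    [50,0,0,0,0,0,-0.144],
    [50,0,0,0,0,0,-0.14],
    [50,0,0,0,0,0,0],
  ],
)

```text
time: 5.75
tool_pos: [590.0, -231.8, 82.2]
tcp_rot: [-179.2, -0.7, 93.1]
ft_force: [-0.2, -0.3, 0.1]
finger_gap: 50.1
```

servo_tool(
  motion=[
    [50,-34,-20,0,-0.014,-0.012,0.07],
    [50,-34,-24,0,0,0,0],
    [50,-15,-24,0,0,0,0],
    [50,0,-24,15,0,0,0],
    [50,0,0,20,0,0,0],
    [50,0,0,0,0,0,0],
  ],
)

```text
time: 6.35
tool_pos: [497.5, -316.5, 45.2]
tcp_rot: [-179.9, 0.0, 87.5]
ft_force: [-1.1, -0.3, 0.4]
finger_gap: 50.1
```

Run:
```python
from h import *
s=sense();print(s["tool_pos"],s["tcp_rot"],s["ft_force"])
print(px([[498-56,-233-50,30],[498+56,-233-50,30],[498-56,-183,30],[554,-183,30]]))
crop("c4",380,160,480,260,6)
```

```text
[ 497.4719752  -316.47898796   45.16426182] [-1.79900833e+02  3.78168309e-02  8.74974397e+01] [-1.09123276 -0.30348452  0.37332314]
[[456.00745342 241.89452469]
 [455.34423455 198.13590214]
 [417.14513005 241.78585789]
 [416.7203099  197.89952169]]
```

View pics/c4.png

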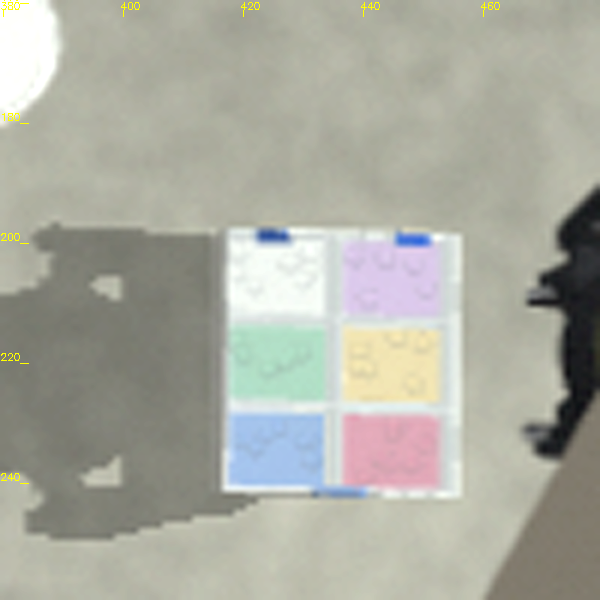

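servo_tool(
  motion=[
    [50,0,0,18,0,0,-0.015],
    [50,0,0,12,0,0,-0.012],
    [50,5,0,3,0,0,0],
    [50,5,0,0,0,0,0],
    [50,4,0,0,0,0,0],
    [50,4,0,0,0,0,0],
    [50,4,0,0,0,0,0],
    [50,4,0,0,0,0,0],
    [50,5,0,0,0,0,0],
    [50,6,0,0,0,0,0],
  ],
)

```text
time: 7.4
tool_pos: [505.0, -279.2, 19.2]
tcp_rot: [179.6, 0.4, 88.8]
ft_force: [0.5, -1.0, -0.4]
finger_gap: 50.2
```

servo_tool(
  motion=[
    [50,3,0,5,0,0,0],
    [50,6,0,3,0,0,0],
    [50,8,0,1,0,0,0],
    [50,8,0,0,0,0,-0.005],
    [50,8,0,0,0,0,-0.005],
    [50,8,0,0,0,0,0],
    [50,8,0,0,0,0,0],
    [50,8,0,0,0,0,0],
    [50,8,0,0,0,0,0],
    [50,8,0,0,0,0,0],
  ],
)

```text
time: 8.4
tool_pos: [507.9, -202.2, 11.1]
tcp_rot: [179.4, 0.7, 89.4]
ft_force: [0.1, -3.7, 3.6]
finger_gap: 50.1
```

servo_tool(
  motion=[
    [50,8,-0.4,-0.5,0.004,0.004,0],
    [50,8,-0.6,-0.5,0.004,0.004,0],
    [50,8,-0.6,0,0,0.004,0],
    [50,8,-0.6,0,0,0,0],
    [50,8,-0.6,0,0,0,0],
    [50,8,-0.6,0,0,0,0],
    [50,8,-0.6,0,0,0,0],
    [50,8,-0.6,0,0,0,0],
    [50,8,-0.6,0,0,0,0],
    [50,8,-0.6,0,0,0,0],
  ],
)

```text
time: 9.4
tool_pos: [501.3, -113.9, 11.2]
tcp_rot: [-180.0, -0.2, 89.5]
ft_force: [-0.2, -1.4, 0.7]
finger_gap: 49.7
```

Run:
```python
from h import *
s=sense();print(s["tool_pos"],s["tcp_rot"],s["ft_force"])
crop("c5",310,150,440,290,4.2)
```

```text
[ 501.30361278 -113.93640014   11.18502117] [-1.79985269e+02 -1.69496526e-01  8.94561405e+01] [-0.23695015 -1.35013714  0.73258144]
```

View pics/c5.png

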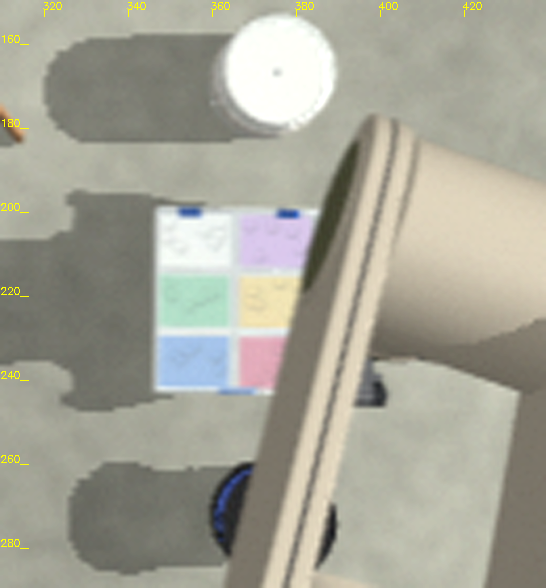

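servo_tool(
  motion=[
    [50,8,0,0,0,0,0],
    [50,8,-0.2,0,0,0,0],
    [50,8,-0.2,0,0,0,0],
    [50,8,-0.2,0,0,0,0],
    [50,8,-0.2,0,0,0,0],
    [50,8,-0.2,0,0,0,0],
    [50,8,-0.2,0,0,0,0],
    [50,8,-0.2,0,0,0,0],
    [50,8,-0.2,0,0,0,0],
    [50,8,-0.2,0,0,0,0],
  ],
)

```text
time: 10.45
tool_pos: [499.2, -25.9, 10.9]
tcp_rot: [-179.9, -0.2, 89.5]
ft_force: [0.3, -2.4, 1.4]
finger_gap: 50.0
```

servo_tool(
  motion=[
    [50,8,0,0,0,0,-0.01],
    [50,8,0,0,0,0,-0.01],
    [50,8,0,0,0,0,-0.01],
    [50,8,0,0,0,0,-0.01],
    [50,8,0,0,0,0,-0.01],
    [50,8,0,0,0,0,-0.01],
    [50,8,0,0,0,0,-0.01],
    [50,8,0,0,0,0,-0.01],
    [50,8,0,0,0,0,-0.01],
  ],
)

```text
time: 11.35
tool_pos: [496.1, 52.8, 10.9]
tcp_rot: [-179.9, -0.3, 95.1]
ft_force: [-0.0, -2.4, 0.9]
finger_gap: 50.4
```

servo_tool(
  motion=[
    [50,8,0,0,0,0,-0.002],
    [50,8,0,0,0,0,0],
    [50,7,0,0,0,0,0],
    [50,4,0,0,0,0,0],
    [50,1,0,0,0,0,0],
    [50,0,0,0,0,0,0],
  ],
)

```text
time: 11.95
tool_pos: [492.9, 84.4, 10.9]
tcp_rot: [-179.8, -0.3, 95.3]
ft_force: [0.6, -2.3, 0.1]
finger_gap: 50.3
```

Run:
```python
from h import *
s=sense();print(s["tool_pos"],s["tcp_rot"],s["ft_force"])
crop("c6",240,160,340,260,6)
```

```text
[492.85068074  84.42057753  10.87958467] [-179.83393359   -0.27049284   95.29721916] [ 0.61906823 -2.3010896   0.05351638]
```

View pics/c6.png

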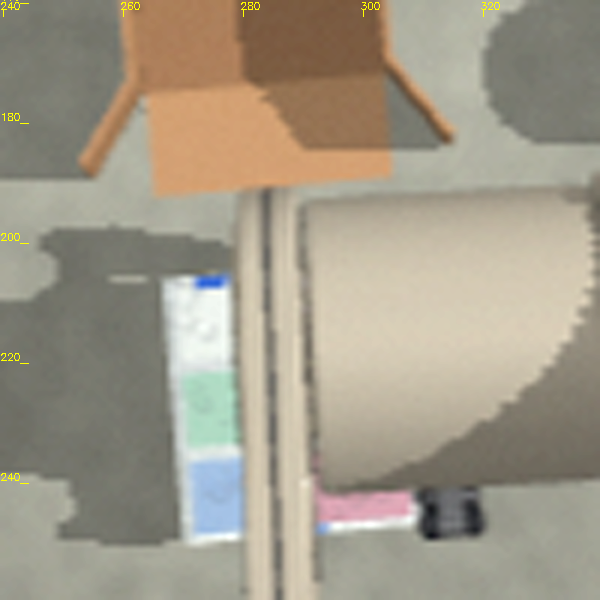

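Run:
```python
from h import *
C=w((np.array([[161,278],[186,545],[415,525]])+.5)/6+[239.5,159.5],30)[:,:2];print(C)
c=(C[0]+C[2])/2; d=C[0]-C[1]; y=np.degrees(np.arctan2(d[1],d[0])); e=C[1]-C[2]
print(c,y,np.degrees(np.arctan2(-e[0],e[1])),np.linalg.norm(d),np.linalg.norm(e))
a=np.radians(5.2);r=c-[618.5,158.2];print("carton frame",r@[np.cos(a),np.sin(a)],r@[-np.sin(a),np.cos(a)])
```

```text
[[531.17595413 201.07900079]
 [418.55296177 189.23398013]
 [427.48068257  92.7793864 ]]
[479.32831835 146.92919359] 6.003958585326421 5.288161100780658 113.24417390074615 96.86688211328709
carton frame -139.62040875274963 1.3890683384513896
```

servo_tool(
  motion=[
    [50,-10,0,0,0,0,0],
    [50,-14,0,-5,0,0,0],
    [50,0,0,-35,0,0,0],
    [50,0,0,-35,0,0,0],
    [50,0,0,0,0,0,0.144],
    [50,0,0,0,0,0,0.144],
    [50,0,0,0,0,0,0.144],
    [50,0,0,0,0,0,0.144],
    [50,0,0,0,0,0,0.144],
    [50,0,0,0,0,0,0.144],
  ],
)

```text
time: 13.0
tool_pos: [496.5, 47.9, 92.1]
tcp_rot: [-179.7, -0.1, 43.9]
ft_force: [-0.8, -0.5, -0.2]
finger_gap: 49.9
```

servo_tool(
  motion=[
    [50,0,0,0,0,0,0.144],
    [50,0,0,0,0,0,0.144],
    [50,0,0,0,0,0,0.144],
    [50,0,0,0,0,0,0.12],
    [50,0,0,0,0,0,0.08],
    [50,0,0,0,0,0,0],
  ],
)

```text
time: 13.6
tool_pos: [497.3, 39.8, 94.5]
tcp_rot: [-179.7, -0.0, 5.7]
ft_force: [0.1, -0.1, 0.2]
finger_gap: 50.3
```

servo_tool(
  motion=[
    [50,-19,-21,0,0,0,0.008],
    [50,-19,-21,0,0,0,0],
    [50,-19,-21,0,0,0,0],
    [50,-19,-21,0,0,0,0],
    [50,-17,-19,0,0,0,0],
    [50,0,0,0,0,0,0],
  ],
)

```text
time: 14.2
tool_pos: [393.2, 130.8, 96.2]
tcp_rot: [-179.8, -0.1, 5.8]
ft_force: [0.0, 0.4, -0.2]
finger_gap: 50.1
```

Run:
```python
from h import *
s=sense();print(s["tool_pos"],s["tcp_rot"],s["ft_force"])
a=np.radians(5.2);r=s["tool_pos"][:2]-[618.5,158.2];print("carton frame",r@[np.cos(a),np.sin(a)],r@[-np.sin(a),np.cos(a)])
crop("c7",240,160,340,260,6)
```

```text
[393.1963121  130.78294855  96.24794217] [-1.79759145e+02 -1.45092251e-01  5.80920371e+00] [ 0.02805885  0.3600781  -0.16137613]
carton frame -226.8613058456144 -6.884359232741609
```

View pics/c7.png

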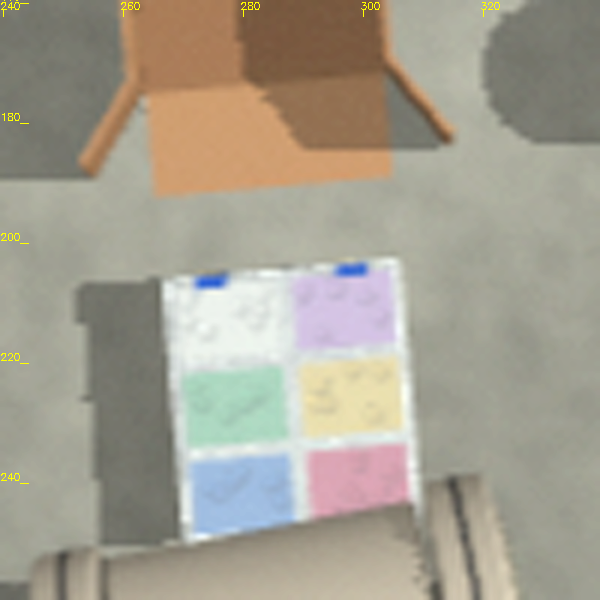

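Run:
```python
from h import *
C=w((np.array([[161,278],[400,260],[185,543]])+.5)/6+[239.5,159.5],30)[:,:2];print(C)
c=(C[1]+C[2])/2; d=C[0]-C[2]; e=C[0]-C[1]
print(c,np.degrees(np.arctan2(d[1],d[0])),np.degrees(np.arctan2(-e[0],e[1])),np.linalg.norm(d),np.linalg.norm(e))
for a in (5.0,5.5):
  a=np.radians(a);r=c-[618.5,158.2];print("carton frame",r@[np.cos(a),np.sin(a)],r@[-np.sin(a),np.cos(a)])
```

```text
[[531.17595413 201.07900079]
 [539.4472521   99.79008369]
 [419.3898428  189.66427525]]
[479.41854745 144.72717947] 5.830389727382303 4.66844014442839 112.3673913810068 101.62607489026368
carton frame -139.72643931770324 -1.299805083167936
carton frame -139.732461758239 -0.08042785780586693
```

servo_tool(
  motion=[
    [50,0,-7,25,0,0,0.01],
    [50,0,0,25,0,0,0],
    [50,0,0,20,0,0,0],
    [50,0,0,10,0,0,0],
    [50,0,0,3,0,0,0],
    [50,0,0,0,0,0,0],
  ],
)

```text
time: 14.85
tool_pos: [401.2, 133.6, 14.5]
tcp_rot: [-179.8, -0.7, 5.5]
ft_force: [-0.4, -0.1, 0.6]
finger_gap: 50.1
```

servo_tool(
  motion=[
    [50,0,-4,1,0,-0.01,0.005],
    [50,0,-1,0,0,0,0],
    [50,0,0,0,0,0,0],
    [50,4,0,0,0,0,0],
    [50,4,0,0,0,0,0],
    [50,4,0,0,0,0,0],
    [50,4,0,0,0,0,0],
    [50,5,0,0,0,0,0],
    [50,6,0,0,0,0,0],
  ],
)

```text
time: 15.75
tool_pos: [431.1, 141.9, 16.7]
tcp_rot: [-179.8, -0.2, 5.2]
ft_force: [-3.2, -0.5, 2.5]
finger_gap: 49.7
```

servo_tool(
  motion=[
    [50,6,0,1,0,0,0],
    [50,6,0,1,0,0,0],
    [50,6,0,1,0,0,0],
    [50,6,0,0.5,0,0,0],
    [50,6,0,0.5,0,0,0],
    [50,6,0,0,0,0,0],
    [50,6,0,0,0,0,0],
    [50,5,0,0,0,0,0],
    [50,3,0,0,0,0,0],
    [50,0,0,0,0,0,0],
  ],
)

```text
time: 16.75
tool_pos: [486.2, 146.7, 11.9]
tcp_rot: [-179.8, -0.2, 5.2]
ft_force: [-1.4, 0.5, 0.6]
finger_gap: 50.4
```

Run:
```python
from h import *
s=sense();print(s["tool_pos"],s["tcp_rot"],s["ft_force"])
a=np.radians(5.2);r=s["tool_pos"][:2]-[618.5,158.2];print("carton frame",r@[np.cos(a),np.sin(a)],r@[-np.sin(a),np.cos(a)])
crop("c8",240,140,340,240,6)
```

```text
[486.21175582 146.73737816  11.92866901] [-179.82297771   -0.185333      5.21274629] [-1.36967415  0.54807152  0.60415052]
carton frame -132.7826854965568 0.5741786435229298
```

View pics/c8.png

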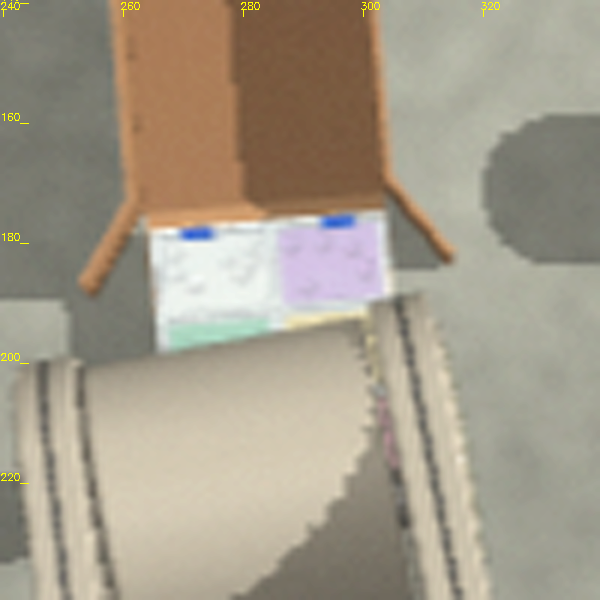

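Run:
```python
from h import *
C=w((np.array([[149,230],[386,210]])+.5)/6+[239.5,139.5],31.5)[:,:2]
for a in (5.0,5.4):
  a=np.radians(a);r=C-[618.5,158.2];print(np.c_[r@[np.cos(a),np.sin(a)],r@[-np.sin(a),np.cos(a)]])
```

```text
[[-11.57439448  49.94685261]
 [-11.17053616 -51.22057754]]
[[-11.22542044  50.0264393 ]
 [-11.52784812 -51.14134491]]
```

servo_tool(
  motion=[
    [50,4,0,0,0,0,0],
    [50,5,0,0,0,0,0],
    [50,5,0,0,0,0,0],
    [50,5,0,0,0,0,0],
    [50,5,0,0,0,0,0],
    [50,5,0,0,0,0,0],
    [50,5,0,0,0,0,0],
    [50,5,0,0,0,0,0],
  ],
)

```text
time: 17.6
tool_pos: [527.2, 150.5, 11.8]
tcp_rot: [-179.8, -0.1, 5.2]
ft_force: [-2.0, -0.1, 0.6]
finger_gap: 50.2
```

servo_tool(
  motion=[
    [50,5,0,-0.3,0,0,0],
    [50,5,0,-0.3,0,0,0],
    [50,5,0,-0.3,0,0,0],
    [50,5,0,0,0,0,0],
    [50,5,0,0,0,0,0],
    [50,5,0,0,0,0,0],
    [50,5,0,0,0,0,0],
    [50,5,0,0,0,0,0],
    [50,4,0,0,0,0,0],
  ],
)

```text
time: 18.5
tool_pos: [575.2, 154.9, 12.9]
tcp_rot: [-179.8, -0.1, 5.2]
ft_force: [-3.7, 0.6, 2.3]
finger_gap: 49.9
```

servo_tool(
  motion=[
    [50,4,0,0,0,0,0],
    [50,4,0,0,0,0,0],
    [50,4,0,0,0,0,0],
    [50,4,0,0,0,0,0],
    [50,3,0,0,0,0,0],
    [50,2,0,0,0,0,0],
    [50,1,0,0,0,0,0],
    [50,1,0,0,0,0,0],
  ],
)

```text
time: 19.3
tool_pos: [600.3, 157.2, 12.9]
tcp_rot: [-179.8, -0.1, 5.2]
ft_force: [-3.2, -0.2, 2.1]
finger_gap: 49.9
```

servo_tool(
  motion=[
    [50,1,0,0,0,0,0],
    [50,1,0,0,0,0,0],
    [50,1,0,0,0,0,0],
    [50,1,0,0,0,0,0],
    [50,1,0,0,0,0,0],
  ],
)

```text
time: 19.8
tool_pos: [605.4, 157.7, 12.9]
tcp_rot: [-179.8, -0.1, 5.2]
ft_force: [-2.5, -0.1, 2.0]
finger_gap: 49.9
```

servo_tool(
  motion=[
    [50,0.8,0,0,0,0,0],
    [50,0.8,0,0,0,0,0],
    [50,0.8,0,0,0,0,0],
  ],
)

```text
time: 20.1
tool_pos: [608.0, 157.9, 13.0]
tcp_rot: [-179.8, -0.1, 5.2]
ft_force: [-3.6, -0.7, 1.1]
finger_gap: 50.2
```

servo_tool(
  motion=[
    [50,0.7,0,0,0,0,0],
    [50,0.7,0,0,0,0,0],
  ],
)

```text
time: 20.3
tool_pos: [609.5, 158.0, 12.9]
tcp_rot: [-179.8, -0.1, 5.2]
ft_force: [-2.7, -1.5, 2.2]
finger_gap: 49.7
```

servo_tool(
  motion=[
    [50,0.6,0,0,0,0,0],
    [50,0.6,0,0,0,0,0],
  ],
)

```text
time: 20.5
tool_pos: [610.8, 158.2, 12.9]
tcp_rot: [-179.8, -0.1, 5.2]
ft_force: [-2.3, -0.1, 0.9]
finger_gap: 49.7
```

servo_tool(
  motion=[
    [50,0.6,0,0,0,0,0],
    [50,0.6,0,0,0,0,0],
  ],
)

```text
time: 20.7
tool_pos: [612.1, 158.3, 12.9]
tcp_rot: [-179.8, -0.1, 5.2]
ft_force: [-3.1, -0.6, 1.5]
finger_gap: 50.2
```

servo_tool(
  motion=[
    [50,0.6,0,0,0,0,0],
    [50,0.6,0,0,0,0,0],
  ],
)

```text
time: 20.9
tool_pos: [612.1, 158.3, 12.9]
tcp_rot: [-179.8, 0.1, 5.2]
ft_force: [-7.8, -0.7, 5.9]
finger_gap: 49.7
```

servo_tool(
  motion=[
    [50,0.7,0,0,0,0,0],
    [50,0.7,0,0,0,0,0],
  ],
)

```text
time: 21.1
tool_pos: [612.1, 158.3, 12.9]
tcp_rot: [-179.9, 0.3, 5.2]
ft_force: [-7.3, -1.6, 6.0]
finger_gap: 50.0
```

servo_tool(
  motion=[
    [50,0.8,0,-0.3,0,0.002,0],
    [50,0.85,0,-0.2,0,0.002,0],
    [50,0.85,0,-0.2,0,0.001,0],
  ],
)

```text
time: 21.4
tool_pos: [612.1, 158.3, 13.0]
tcp_rot: [-179.9, 0.3, 5.2]
ft_force: [-6.2, -0.1, 5.6]
finger_gap: 50.6
```

servo_tool(
  motion=[
    [50,1.2,0,-0.3,0,0.001,0],
    [50,1.2,0,-0.3,0,0.001,0],
  ],
)

```text
time: 21.6
tool_pos: [612.0, 158.3, 13.0]
tcp_rot: [-179.9, 0.5, 5.3]
ft_force: [-9.0, -1.3, 5.9]
finger_gap: 50.3
```

Contact is firm at 9 N (about 6 N net of sliding friction). Holding it there for about a second.

servo_tool(
  motion=[
    [50,1.2,0,-0.3,0,0.001,0],
    [50,1.2,0,-0.3,0,0.001,0],
    [50,1.2,0,-0.3,0,0.001,0],
    [50,1.2,0,-0.3,0,0.001,0],
    [50,1.2,0,-0.3,0,0.001,0],
  ],
)

```text
time: 22.1
tool_pos: [611.9, 158.2, 13.1]
tcp_rot: [-179.9, 1.0, 5.3]
ft_force: [-8.4, -1.3, 6.1]
finger_gap: 50.1
```

servo_tool(
  motion=[
    [50,1.2,0,-0.3,0,0.002,0],
    [50,1.2,0,-0.3,0,0.002,0],
    [50,1.2,0,-0.3,0,0.002,0],
    [50,1.2,0,-0.3,0,0.002,0],
    [50,1.2,0,-0.3,0,0.002,0],
  ],
)

```text
time: 22.6
tool_pos: [611.9, 158.2, 13.1]
tcp_rot: [-180.0, 1.2, 5.3]
ft_force: [-8.1, -1.1, 5.6]
finger_gap: 50.2
```

servo_tool(
  motion=[
    [50,-1,0,0,0,0,0],
    [50,-3,0,0,0,0,0],
    [50,-6,0,0,0,0,0],
    [50,-10,0,0,0,0,0],
    [50,-15,0,0,0,0.01,0],
    [50,-20,0,-5,0,0.01,0],
    [50,-20,0,-20,0,0,0],
    [50,-20,0,-40,0,0,0],
    [50,-30,0,-40,0,0,0],
    [50,-30,0,-40,0,0,0],
  ],
)

```text
time: 23.6
tool_pos: [450.9, 142.3, 154.8]
tcp_rot: [180.0, 0.2, 5.2]
ft_force: [0.9, 0.3, 0.2]
finger_gap: 50.1
```

servo_tool(
  motion=[
    [50,-20,35,-20,0,0,0],
    [50,-10,45,-10,0,0,0],
    [50,0,48,0,0,0,0],
    [50,0,48,0,0,0,0],
    [50,0,48,0,0,0,0],
    [50,0,40,0,0,0,0],
    [50,0,0,0,0,0,0],
  ],
)

```text
time: 24.3
tool_pos: [446.6, -131.1, 196.9]
tcp_rot: [179.7, -1.3, 5.6]
ft_force: [0.4, -0.1, 0.1]
finger_gap: 50.0
```

Run:
```python
from h import *
s=sense();print(s["time"],s["tool_pos"],s["ft_force"],s["qd"])
im=snapshot("top");cv2.imwrite("pics/top9.png",im);cv2.imwrite("pics/side9.png",snapshot("side"))
a=cv2.resize(im[90:200,245:330],None,fx=5.2,fy=5.2,interpolation=cv2.INTER_CUBIC)
b=cv2.resize(im[90:300,140:460],None,fx=1,fy=1)
o=np.zeros((572,442+330,3),np.uint8);o[:a.shape[0],:442]=cv2.convertScaleAbs(a,alpha=1.5);o[:210,448:448+320]=b
cv2.imwrite("pics/c9.png",o)
```

```text
24.3 [ 446.5890169  -131.0797464   196.91034918] [ 0.44282013 -0.06500026  0.06559452] [ 1.24119499 -1.8918281   1.5069196   1.77796876  0.69929981  2.1611778 ]
```

View pics/c9.png

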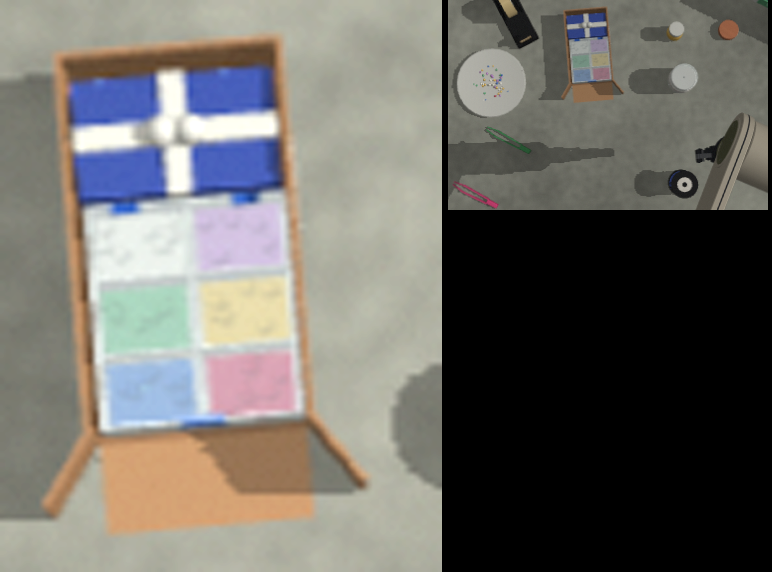

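Run:
```python
from h import *
s=sense();print(s["time"],s["tool_pos"],s["ft_force"],abs(s["qd"]).max())
d=cv2.absdiff(cv2.imread("pics/top0.png"),cv2.imread("pics/top9.png")).max(2)
for n,(x0,y0,x1,y1) in dict(green=(172,212,228,230),bead=(356,108,380,134),reel=(408,106,434,132),packed=(256,98,302,122)).items(): print(n,(d[y0:y1,x0:x1]>40).mean())
print(hand_in())
```

```text
24.4 [ 446.39772696 -127.56532701  196.52318877] [ 0.17940362 -0.08205413 -0.2813023 ] 2.6253594559124593
green 0.0
bead 0.0
reel 0.0
packed 0.0
the job is handed in; nothing more can be done
None
```

The bead case is packed in the carton, lying straight and snug against the gift box, and the job is handed in at 24.4 s of the 72 s allowed.

**What I did:** I slid the case about 60 mm toward the robot. I then pushed it sideways through the gap, about 40 mm clear of the jar and the spool, turning it roughly 6° to match the carton. Last, I pushed it lengthwise in from behind.

**Press:** Sliding took 2–4 N. The push force rose to about 8 N when the case met the gift box. I held 8–9 N for about 1 s, which is roughly 5–6 N on the box after friction. The forces I read stayed below 10 N throughout.

**Last checks:**
- The final top picture shows the case square in the carton with no visible gap to the gift box.
- Comparing the first and last pictures, the green tweezers, bead jar, wire reel and gift box showed no change. I only checked the pink tweezers by eye.
- The hand was about 195 mm above the table and well away from everything, with the wrist force near zero.

**What was less clean:**
- The case stopped about 2 mm deeper than I had measured, which is within the calibration error.
- While holding, the fingers also pressed down on the case's end face with up to about 6 N, and the tool tilted about 1°. The case still lay flat in the final top view.
- The arm was still settling at under 3°/s when I handed in.

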